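# Plug the roof and tuck in the flashing

## Task

Put the spare wooden plug into the one empty hole of the birdhouse roof so that it sits fully home, leaving the two plugs already seated alone. Then take the metal flashing by its wooden batten and tuck its front edge under the lapped shingles, centred and square, without lifting them, until the red line meets the shingles' edge. Finish while still gripping the batten and holding the flashing pressed firmly flat on the roof board; leave the mallet, chisel and glue bottle alone.

Things in the scene. Friction and masses are not known exactly. Their poses are not given: they have to be found in the camera images.
- roof: birdhouse roof panel, fixed flat on the bench: dark board 24 mm thick, 240 mm wide (y), from 100 mm in front (-x, towards the robot) to 130 mm behind (+x) its origin, which lies on the bench exactly below the middle of the shingles' free edge; x points up the roof, under the shingles. Behind x = +67 mm an upper row of shingles lies on top, up to 50 mm above the bench
- lap (a point): point on the top face of the roof board (24 mm above the bench) right below the middle of the shingles' free edge; axes as the roof's. The flashing is to lie with its nose 30 mm beyond this line (+x)
- shingle (a joint): lapped row of three shingles moving as one, 200 mm wide, 105 mm long, 5 mm thick, hinged at its far (+x) side, free edge facing -x. Value in rad: 0 lying down, grows as the free edge lifts (0.1 = 10 mm). Lying down it is level, with a gap 9 mm high and 75 mm deep under it above the board; only its weight and a weak spring keep it down
- hole0 (a point): centre of the mouth, in the board's top face, of the plug hole at roof x = -36 mm, y = -66 mm; 28 mm in diameter, 20 mm deep, small chamfer. A seated plug is 1 mm below the board's face. Of the three holes one is empty (it varies), with a small black cross on its bottom
- hole1 (a point): the same for the middle hole, at roof y = 0
- hole2 (a point): the same for the hole at roof y = +66 mm
- plug_a: yellow-painted wooden plug, a cylinder 24 mm in diameter and 19 mm tall, about 12 g; origin at the centre of its underside, z up its axis; already seated in one of the holes
- plug_b: yellow-painted wooden plug, a cylinder 24 mm in diameter and 19 mm tall, about 12 g; origin at the centre of its underside, z up its axis; already seated in another of the holes
- plug_spare: yellow-painted wooden plug, a cylinder 24 mm in diameter and 19 mm tall, about 12 g; origin at the centre of its underside, z up its axis; the spare, standing upright on the bench
- flashing: flashing, about 160 g, flat on the bench: metal sheet 3 mm thick, 100 mm (x) by 150 mm (y), with a wooden batten on top along its rear edge, 16 mm thick (x), 150 mm long, top 35 mm above the sheet's underside; grip it across its thickness. Origin on the underside below the batten's middle; x points to the front edge (nose), 92 mm away. A red line crosses the sheet 30 mm behind the nose
- nose (a point): middle of the flashing's front edge, on the underside, 92 mm from the flashing's origin along its x
- nose_left (a point): left (+y) front corner of the flashing, underside, 75 mm from the nose's middle
- nose_right (a point): right (-y) front corner of the flashing, underside
- mallet: bystander, leave it where it stands: wooden carver's mallet standing on its head, 90 mm in diameter, 203 mm tall; origin under its centre
- chisel: bystander, leave it where it stands: chisel lying along its x, 245 mm long, 30 mm wide, 30 mm high; origin about its middle
- glue: bystander, leave it where it stands: white glue bottle, 56 mm in diameter, 150 mm tall; origin under its centre
There are look-alikes about, which are no part of the job. Several things look just like the flashing: the one meant starts nearest to the robot's base.

How it is judged:
By the outcome, as a careful person would: the job done as asked, in the order asked, and still so for the second after the job is handed in, while the arm keeps its last pose, push and grip.
It also fails if it takes over 61 s, if anything falls off the work surface, if the arm or the gripper's body presses on something with over 40 N, if the wrist force passes 120 N, or if a joint passes its speed limit or range.

## Robot

A 7-joint arm with a two-finger parallel gripper is mounted at the origin on the work surface. World frame = base frame: x ahead of the robot, y to its left, z up, the work surface at z = 0. Lengths are in m, angles in rad, forces in N, time in s.
With the tool pointing down it reaches from about 0.4 to 0.85 m from the base axis. Payload 10.4 kg.
Tool frame: the origin (TCP) lies midway between the tips of the shut fingers; the grasp point (between the pads) lies 19 mm behind it; z points along the fingers, y is the line along which they close (so a half turn about z gives the same grasp; the last joint's range is limited). The gripper opens to 87 mm and grips with 3 to 60 N. Pads are 19 mm wide; open, the fingers measure 117 mm over their backs; the gripper's body (75 mm by 190 mm) begins 51 mm behind the grasp point.
Start: joints at [1.273, 0.332, -0.065, 1.46, 0.022, 1.35, -0.088], TCP at [0.17, -0.602, 0.223] pointing down, gripper open.
Joint ranges: [-2.6, 2.6], [-0.5, 2.12], [-1.47, 1.34], [0.16, 2.42], [-1.27, 4.41], [0.06, 2.06], [-2.6, 2.6]. Speed limits (rad/s): [2.22, 2.22, 2.79, 2.79, 3.14, 3.14, 3.14].

## Interface

Orientations are given as a unit quaternion [x, y, z, w].
In Python, from bench import sensors, eyes, order gives the robot as it stands.
- The arm moves only by the tool arm_command, never from a script. Its argument "steps" is a list of rows, each an object with "rot": the turn, a rotation vector about the world's x, y, z in degrees, a list of three; "slide": the shift along the world's x, y, z in m, a list of three; "grip": the opening, from 0 (shut) to 1 (fully open). A call has exactly 8 rows; each row shifts and turns the commanded pose from where the row before left it; what a row does not reach is not made up. A row lasts 1/8 s, in which the tool goes at most 62.5 mm and 10.7 degrees, less where a joint would pass 70% of its speed; a pose out of reach is approached as far as the arm can. A call with a gripper value outside its range is refused whole. The fingers move at their own pace and stop on an object; "newtons" is the grip in N (left out, the last holds). Time passes only in rows, so rows that do not move let the fingers close, or fill a call up. It gives the time, the measured TCP pose, the force, the opening and the grip force at its end, in the units of the state.
- sensors.read_state(): the state, without advancing time (a new reading comes with each control period).
- eyes.camera(name): name is "side" or "top" or "wrist"; returns a dict with "pixels" (420x560x3 uint8, red, green, blue), "intrinsics" (3x3 intrinsics, pixels), "pose" (4x4, takes a point from camera to world coordinates). Camera axes: x right, y down, z forward; pixel columns grow to the right and rows downward; lengths in m; the calibration is good to about 2 mm. The wrist camera is an equidistant fisheye: a pixel r from the principal point sees the ray r / f radians off the axis. A picture is of the moment at which its call begins. There is no depth.
- order.close_job(): hands the job in; it is judged then, once.
Trained networks look in a picture, given as the dict that the camera call returned (one of the last four; its "shot" number tells which), for a name from the list of things; names that differ only in an ending like _2 or _b are one class to them, and where a whole thing is asked for, a point or a joint stands for the part that bears it (a point fixed in the world has none). Each returns a list of dicts, best first, with "conf" (0 to 1); they miss things now and then, are a little off and sometimes report something else, mostly with a low value. They report only what shows in the picture. A call takes as long as a camera call. They do not tell look-alikes from the thing itself.
- eyes.look_for(name, picture): "bbox" ([left, top, right, bottom] in pixels, round what is visible of it).
The state is a dict: "time": time; "joint_positions": joint angles; "joint_vel": joint speeds; "joint_torque": joint torques, N m; "ee_pos": TCP position; "eef_rot": TCP orientation; "ft_force": force on the tool from outside, world axes, zero at the start; "torque": the same for the moment, N m; "width": finger opening in m; "grip_force": force on a finger pad.
Only numpy, scipy, OpenCV 4.12 (cv2) and the standard library are available. Lean on these libraries where they do the work, as an engineer would, in place of code of your own. Each camera call takes 0.05 s, during which the arm holds its last target. There are 200 camera calls.

## Working session

There is one attempt and no reset: what is moved stays moved. The work goes in short steps, Python scripts to look and compute and a tool call to move; the robot and the scene stay as the last step left them, time stands still between calls to the robot, and variables do not carry over. Pictures are saved under pics/ and viewed, at most 10 in all, crops included, and the job is handed in when it is done.

Besides the shell and the picture viewer there is one more tool, called after "Call:" by a JSON object that holds its "op" and its "data", one argument or row to a line. arm_command: Moves the arm, as the interface text tells. Its arguments: {"type":"object","properties":{"steps":{"type":"array","items":{"type":"object","properties":{"rot":{"type":"array","items":{"type":"number"}},"slide":{"type":"array","items":{"type":"number"}},"grip":{"type":"number"}}}},"newtons":{"type":"number"}},"required":["steps"]}

```bash
mkdir -p pics; ls
cat > h.py <<'E'
import numpy as np, cv2
from bench import sensors, eyes, order
def save(p,n): cv2.imwrite('pics/'+n,p['pixels'][:,:,::-1])
def ray(p,u,v,fish=False):
    K=np.array(p['intrinsics']);T=np.array(p['pose'])
    x=(u-K[0,2])/K[0,0];y=(v-K[1,2])/K[1,1]
    if fish:
        r=np.hypot(x,y);d=np.array([np.sin(r)*x/max(r,1e-9),np.sin(r)*y/max(r,1e-9),np.cos(r)])
    else: d=np.array([x,y,1])
    return T[:3,3],T[:3,:3]@d
def at(p,u,v,z,fish=False):
    o,d=ray(p,u,v,fish);return o+d*(z-o[2])/d[2]
def proj(p,X,fish=False):
    K=np.array(p['intrinsics']);T=np.array(p['pose']);c=T[:3,:3].T@(np.array(X)-T[:3,3])
    if fish:
        t=np.arctan2(np.hypot(c[0],c[1]),c[2]);n=np.hypot(c[0],c[1]);c=np.array([c[0]/n*t,c[1]/n*t,1])
    return K[0,0]*c[0]/c[2]+K[0,2],K[1,1]*c[1]/c[2]+K[1,2]
E
python3 - <<'E'
from h import *
s=sensors.read_state();print(s)
for n in('top','side'):
    p=eyes.camera(n);save(p,n+'0.png');print(n,p['intrinsics'],p['pose'])
    for k in('plug_spare','flashing','roof','hole0','mallet','chisel','glue'):
        print(k,[(np.round(d['bbox']).tolist(),round(d['conf'],2)) for d in eyes.look_for(k,p)])
E
```

```text
pics
{'time': 0.0, 'joint_positions': array([ 1.27341964,  0.33288136, -0.06473115,  1.46095549,  0.02161293,
        1.34986104, -0.08850019]), 'joint_vel': array([-1.80811010e-03, -1.79918897e-03,  2.47084718e-04,  8.02535397e-04,
        1.23913564e-03, -3.37049994e-05,  1.15972750e-03]), 'joint_torque': array([-3.81172176e-04, -6.23265409e+01,  2.45442870e-02, -3.89906073e+01,
       -6.13361411e-02,  3.97130591e-02,  1.34114107e-04]), 'ee_pos': array([ 0.16948759, -0.60118359,  0.22174131]), 'eef_rot': array([ 9.90573156e-01,  1.36982941e-01, -1.29390770e-04, -6.92507709e-04]), 'ft_force': array([ 0.66684621, -0.68693943,  0.20988386]), 'torque': array([ 0.02856033, -0.00899162, -0.05541942]), 'grip_force': 0.0, 'width': 0.08692125977675509}
top [[444.14214168   0.         284.36273381]
 [  0.         444.14214168 206.16844388]
 [  0.           0.           1.        ]] [[-0.02548369 -0.9823005   0.18557021  0.36319007]
 [-0.99955423  0.02214951 -0.02001858 -0.09976644]
 [ 0.01555398 -0.18599763 -0.98242707  1.31257674]
 [ 0.          0.          0.          1.        ]]
plug_sp
[... 615 characters left out ...]
        1.        ]] [[-0.96035802 -0.18075551  0.2122261   0.26380972]
 [-0.27857378  0.65079109 -0.70630561  0.92773036]
 [-0.01044622 -0.73742688 -0.67534619  1.08158512]
 [ 0.          0.          0.          1.        ]]
plug_spare []
flashing [([344.0, 133.0, 387.0, 154.0], 0.88), ([292.0, 188.0, 322.0, 227.0], 0.68), ([174.0, 209.0, 212.0, 247.0], 0.62)]
roof [([206.0, 219.0, 317.0, 310.0], 0.58)]
hole0 [([210.0, 222.0, 317.0, 310.0], 0.8), ([244.0, 138.0, 267.0, 190.0], 0.4)]
mallet [([242.0, 139.0, 267.0, 192.0], 0.77), ([289.0, 187.0, 328.0, 224.0], 0.68)]
chisel [([306.0, 158.0, 370.0, 170.0], 0.66)]
glue [([164.0, 292.0, 194.0, 340.0], 0.72), ([234.0, 232.0, 283.0, 280.0], 0.24)]
```

Run:
```python
import cv2
i=cv2.imread('pics/top0.png');c=i[90:330,90:510];cv2.imwrite('pics/top0c.png',cv2.resize(c,(798,456),interpolation=cv2.INTER_CUBIC))
i=cv2.imread('pics/side0.png');c=i[120:350,150:430];cv2.imwrite('pics/side0c.png',cv2.resize(c,(728,598),interpolation=cv2.INTER_CUBIC))
```

```text
(no output)
```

View pics/top0c.png

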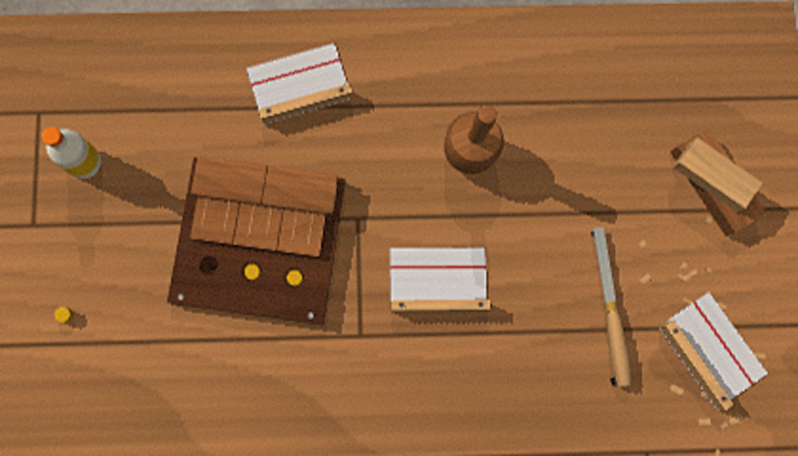

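View pics/side0c.png

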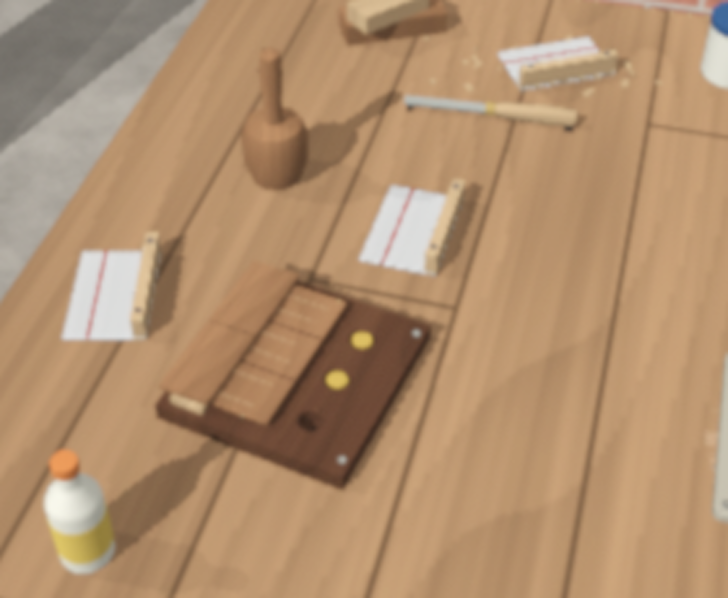

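Top: empty hole is the left one (crop 208,265 → hole2), seated plugs at (252,271),(294,278), spare plug at (63,315), flashings at (438,280), (715,350), (300,80). Side: agrees; the hole nearest the glue is empty.

Run:
```python
from h import *
p=eyes.camera('top')
f=lambda c,z:at(p,90+c[0]/1.9,90+c[1]/1.9,z)[:2]
for n,c,z in[('hole',(208,265),.024),('p1',(252,271),.023),('p0',(294,278),.023),('FL',(168,302),.024),('FR',(325,325),.024),('spare',(63,314),.019),
 ('A batL',(391,305),.035),('A batR',(490,304),.035),('A nL',(390,248),.003),('A nR',(486,248),.003),
 ('B batL',(666,326),.035),('B batR',(727,405),.035),('B nL',(708,293),.003),('B nR',(767,374),.003)]:
    q=f(c,z);print(n,q.round(4),np.hypot(*q).round(3))
```

```text
hole [0.543  0.1232] 0.557
p1 [0.5323 0.056 ] 0.535
p0 [ 0.52   -0.0083] 0.52
FL [0.4877 0.1833] 0.521
FR [ 0.4471 -0.0547] 0.45
spare [0.4738 0.343 ] 0.585
A batL [ 0.474  -0.1553] 0.499
A batR [ 0.4719 -0.3055] 0.562
A nL [ 0.5662 -0.1579] 0.588
A nR [ 0.5627 -0.309 ] 0.642
B batL [ 0.4322 -0.5707] 0.716
B batR [ 0.3132 -0.6514] 0.723
B nL [ 0.4836 -0.6533] 0.813
B nR [ 0.3569 -0.732 ] 0.814
```

Call:
{"op": "arm_command", "data": {
  "steps": [
    {"slide":[0.025,0.045,0],"rot":[0,0,-3],"grip":1},
    {"slide":[0.03,0.05,0],"rot":[0,0,-3],"grip":1},
    {"slide":[0.035,0.05,0],"rot":[0,0,-3],"grip":1},
    {"slide":[0.035,0.05,0],"rot":[0,0,-3],"grip":1},
    {"slide":[0.035,0.05,0],"rot":[0,0,-3],"grip":1},
    {"slide":[0.035,0.05,0],"rot":[0,0,-3],"grip":1},
    {"slide":[0.03,0.05,0],"rot":[0,0,-3],"grip":1},
    {"slide":[0.03,0.05,0],"rot":[0,0,-3],"grip":1}
  ]
}}

```text
time: 1.85
ee_pos: [0.4254, -0.2049, 0.2229]
eef_rot: [0.997, -0.073, 0.0, 0.0]
ft_force: [1.4, 0.1, 0.2]
width: 0.087
grip_force: 0.0
```

Call:
{"op": "arm_command", "data": {
  "steps": [
    {"slide":[0.02,0.055,0],"rot":[0,0,0],"grip":1},
    {"slide":[0.02,0.055,0],"rot":[0,0,0],"grip":1},
    {"slide":[0.01,0.055,0],"grip":1},
    {"slide":[0,0.055,0],"grip":1},
    {"slide":[0,0.055,0],"grip":1},
    {"slide":[0,0.055,0],"grip":1},
    {"slide":[0,0.055,0],"grip":1},
    {"slide":[0,0.055,0],"grip":1}
  ]
}}

```text
schema error: expected keys rot, slide, grip
```

Call:
{"op": "arm_command", "data": {
  "steps": [
    {"slide":[0.02,0.055,0],"rot":[0,0,-1.4],"grip":1},
    {"slide":[0.02,0.055,0],"rot":[0,0,0],"grip":1},
    {"slide":[0.01,0.055,0],"rot":[0,0,0],"grip":1},
    {"slide":[0,0.055,0],"rot":[0,0,0],"grip":1},
    {"slide":[0,0.055,0],"rot":[0,0,0],"grip":1},
    {"slide":[0,0.055,0],"rot":[0,0,0],"grip":1},
    {"slide":[0,0.055,0],"rot":[0,0,0],"grip":1},
    {"slide":[0,0.055,0],"rot":[0,0,0],"grip":1}
  ]
}}

```text
time: 2.85
ee_pos: [0.4746, 0.2349, 0.2229]
eef_rot: [0.996, -0.085, 0.001, 0.0]
ft_force: [0.5, -0.4, -0.1]
width: 0.0875
grip_force: 0.0
```

Call:
{"op": "arm_command", "data": {
  "steps": [
    {"slide":[0,0.055,0],"rot":[0,0,0],"grip":1},
    {"slide":[0,0.045,0],"rot":[0,0,0],"grip":1},
    {"slide":[0,0,-0.04],"rot":[0,0,0],"grip":1},
    {"slide":[0,0,-0.03],"rot":[0,0,0],"grip":1},
    {"slide":[0,0,-0.03],"rot":[0,0,0],"grip":1},
    {"slide":[0,0,0],"rot":[0,0,0],"grip":1},
    {"slide":[0,0,0],"rot":[0,0,0],"grip":1},
    {"slide":[0,0,0],"rot":[0,0,0],"grip":1}
  ]
}}

```text
time: 3.85
ee_pos: [0.4753, 0.3339, 0.1241]
eef_rot: [0.996, -0.084, 0.001, -0.001]
ft_force: [0.0, 0.2, 0.5]
width: 0.0871
grip_force: 0.0
```

Run:
```python
from h import *
p=eyes.camera('wrist');save(p,'w1.png');print(p['pose'].round(3),p['intrinsics'][0][0])
for d in eyes.look_for('plug_spare',p):
    b=d['bbox'];print(b,d['conf'],at(p,(b[0]+b[2])/2,(b[1]+b[3])/2,.012,True))
hsv=cv2.cvtColor(p['pixels'],cv2.COLOR_RGB2HSV);m=cv2.inRange(hsv,(20,170,120),(33,255,255))
n,l,st,c=cv2.connectedComponentsWithStats(m)
for i in range(1,n):
    if st[i,4]>80: print(st[i],c[i],at(p,*c[i],.015,True))
print(sensors.read_state()['ee_pos'])
```

```text
[[-0.169 -0.944 -0.283  0.554]
 [-0.986  0.162  0.051  0.32 ]
 [-0.002  0.287 -0.958  0.287]
 [ 0.     0.     0.     1.   ]] 325.19226210127806
[253.6, 192.5, 282.0, 223.1] 0.79 [0.475143 0.343641 0.012   ]
[ 0 24 11 15 86] [ 4.41860465 32.01162791] [0.72254656 0.59517971 0.015     ]
[531  99  16  24 311] [538.34083601 110.18649518] [0.53364524 0.0492759  0.015     ]
[254 192  27  31 644] [267.12111801 207.17080745] [0.47666287 0.34385926 0.015     ]
[0.47515223 0.33366307 0.12362421]
```

View pics/w1.png

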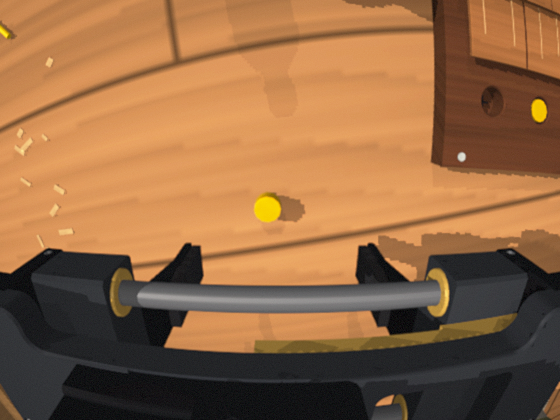

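The wrist view shows the plug at (267,207) pixels, i.e. about (0.476, 0.344), between the fingers' line.

Call:
{"op": "arm_command", "data": {
  "steps": [
    {"slide":[0.001,0.01,-0.03],"rot":[0,0,0],"grip":0.6},
    {"slide":[0,0,-0.04],"rot":[0,0,0],"grip":0.6},
    {"slide":[0,0,-0.025],"rot":[0,0,0],"grip":0.6},
    {"slide":[0,0,-0.02],"rot":[0,0,0],"grip":0.6},
    {"slide":[0,0,0],"rot":[0,0,0],"grip":0.2},
    {"slide":[0,0,0],"rot":[0,0,0],"grip":0.1},
    {"slide":[0,0,0],"rot":[0,0,0],"grip":0.1},
    {"slide":[0,0,0],"rot":[0,0,0],"grip":0.1}
  ],
  "newtons": 15
}}

```text
time: 4.95
ee_pos: [0.4762, 0.3437, 0.0085]
eef_rot: [0.996, -0.084, 0.001, -0.0]
ft_force: [-1.2, -0.7, 4.3]
width: 0.0233
grip_force: 15.0
```

Call:
{"op": "arm_command", "data": {
  "steps": [
    {"slide":[0,0,0.045],"rot":[0,0,0],"grip":0.1},
    {"slide":[0,0,0.045],"rot":[0,0,0],"grip":0.1},
    {"slide":[0.005,-0.045,0],"rot":[0,0,0],"grip":0.1},
    {"slide":[0.01,-0.05,0],"rot":[0,0,0],"grip":0.1},
    {"slide":[0.01,-0.05,0],"rot":[0,0,0],"grip":0.1},
    {"slide":[0.015,-0.05,0],"rot":[0,0,0],"grip":0.1},
    {"slide":[0.017,-0.025,0],"rot":[0,0,0],"grip":0.1},
    {"slide":[0,0,0],"rot":[0,0,0],"grip":0.1}
  ]
}}

```text
time: 5.95
ee_pos: [0.5338, 0.1206, 0.0979]
eef_rot: [0.996, -0.086, 0.0, 0.0]
ft_force: [0.4, 0.1, 0.8]
width: 0.0233
grip_force: 15.0
```

Run:
```python
from h import *
p=eyes.camera('wrist');save(p,'w2.png');print(p['pose'].round(3))
print(sensors.read_state()['ee_pos'])
hsv=cv2.cvtColor(p['pixels'],cv2.COLOR_RGB2HSV);m=cv2.inRange(hsv,(20,150,120),(33,255,255))
n,l,st,c=cv2.connectedComponentsWithStats(m)
for i in range(1,n):
    if st[i,4]>80: print(st[i],c[i],at(p,*c[i],.023,True))
print('pred hole',proj(p,[.543,.123,.024],True))
```

```text
[[-0.174 -0.943 -0.284  0.612]
 [-0.985  0.166  0.05   0.106]
 [-0.     0.288 -0.958  0.261]
 [ 0.     0.     0.     1.   ]]
[0.53294042 0.12271706 0.09780201]
[   0   26   44   66 2261] [20.05307386 60.1985847 ] [0.72179755 0.32604471 0.023     ]
[344 188  32  32 756] [359.35449735 203.52116402] [0.53533845 0.05652712 0.023     ]
[422 189  26  29 596] [434.47315436 203.54362416] [ 0.52419236 -0.0081513   0.023     ]
[ 257  239   45   47 1743] [279.16179002 263.54331612] [0.49621801 0.12654004 0.023     ]
[331 274  10  24 105] [335.95238095 282.18095238] [0.46997354 0.08253044 0.023     ]
[217 291  11  33 125] [220.424 309.416] [0.45953781 0.18567485 0.023     ]
[ 136  327  306   26 3488] [298.97677752 341.93836009] [0.4111912 0.1227654 0.023    ]
pred hole (np.float64(273.0752393548437), np.float64(208.82107358605452))
```

View pics/w2.png

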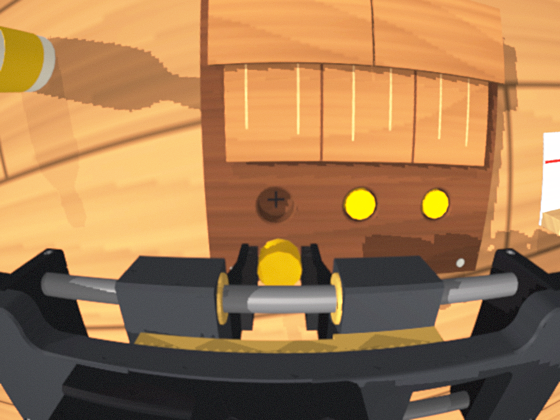

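The wrist view shows the hole with its black cross at about (275,204), seated plugs at (359,204) and (434,204), the held plug at (279,263), and the shingles' edge at row ~163.

Run:
```python
from h import *
from scipy.optimize import least_squares
p=eyes.camera('wrist')
S=[sensors.read_state()['ee_pos'] for _ in range(3)];t=np.mean(S,0);print(np.array(S).round(4))
print('direct hole',at(p,275.5,204,.024,True))
hsv=cv2.cvtColor(p['pixels'],cv2.COLOR_RGB2HSV);m=cv2.inRange(hsv,(20,150,90),(33,255,255))
n,l,st,c=cv2.connectedComponentsWithStats(m)
for i in range(1,n):
    if st[i,4]>1000 and 240<c[i][0]<320: x,y,w,h,_=st[i];print(st[i])
zb=t[2]-.009
def bb(q):
    P=np.array([proj(p,[q[0]+.012*np.cos(a),q[1]+.012*np.sin(a),z],True) for a in np.linspace(0,6.28,60) for z in(zb,zb+.019)])
    return P.min(0),P.max(0)
def r(q):
    a,b=bb(q);return [a[0]-x,b[0]-(x+w),a[1]-y]
s=least_squares(r,t[:2],diff_step=1e-3);print('held plug',s.x,s.fun,'minus tcp',s.x-t[:2])
g=cv2.cvtColor(p['pixels'],cv2.COLOR_RGB2GRAY)
print('row prof',g[204,250:302:2],'col',g[180:230:2,275])
```

```text
[[0.5324 0.1239 0.0978]
 [0.5324 0.1239 0.0978]
 [0.5324 0.1239 0.0978]]
direct hole [0.54556102 0.12268257 0.024     ]
[ 257  239   45   47 1743]
[ 136  327  306   26 3498]
held plug [0.47761704 0.12580414] [ 132.84385771 -133.70562478  -11.35447093] minus tcp [-0.05483009  0.00187484]
row prof [108 108 107 103  84  59  58  68  69  69  70  67  69  69  43  70  75  73
  75  94  95  99  90  97 109 101] col [112 110  93  67  63  63  67  68  59  41  67  68  73  72  76  73  70  56
  56  58  68  93 102 106 107]
```

Run:
```python
from h import *
from scipy.optimize import least_squares
p=eyes.camera('wrist');t=sensors.read_state()['ee_pos'];print(t)
x,y,w=257,239,45
for zo in (.009,.0095):
    zb=t[2]-zo
    def r(q):
        P=np.array([proj(p,[q[0]+.012*np.cos(a),q[1]+.012*np.sin(a),z],True) for a in np.linspace(0,6.28,60) for z in(zb,zb+.019)])
        return [P[:,0].min()-x,P[:,0].max()-x-w,P[:,1].min()-y]
    s=least_squares(r,t[:2],diff_step=1e-3);print('held',s.x,s.fun,'minus tcp',s.x-t[:2])
```

```text
[0.53220338 0.12455512 0.09770167]
held [0.53052081 0.12342194] [-0.14612182  0.14605158  0.00964746] minus tcp [-0.00168257 -0.00113318]
held [0.53032352 0.1234555 ] [-0.07599862  0.07596224  0.0049988 ] minus tcp [-0.00187986 -0.00109962]
```

Call:
{"op": "arm_command", "data": {
  "steps": [
    {"slide":[0.0155,-0.001,0],"rot":[0,0,0],"grip":0.1},
    {"slide":[0,0,-0.03],"rot":[0,0,0],"grip":0.1},
    {"slide":[0,0,-0.025],"rot":[0,0,0],"grip":0.1},
    {"slide":[0,0,-0.006],"rot":[0,0,0],"grip":0.1},
    {"slide":[0,0,-0.003],"rot":[0,0,0],"grip":0.1},
    {"slide":[0,0,-0.003],"rot":[0,0,0],"grip":0.1},
    {"slide":[0,0,-0.001],"rot":[0,0,0],"grip":0.1},
    {"slide":[0,0,0],"rot":[0,0,0],"grip":0.1}
  ]
}}

```text
time: 7.1
ee_pos: [0.5487, 0.1227, 0.0314]
eef_rot: [0.996, -0.084, 0.001, -0.0]
ft_force: [-5.8, -1.2, 10.5]
width: 0.0233
grip_force: 15.1
```

Call:
{"op": "arm_command", "data": {
  "steps": [
    {"slide":[-0.001,0,0],"rot":[0,0,0],"grip":0.1},
    {"slide":[-0.001,0,0],"rot":[0,0,0],"grip":0.1},
    {"slide":[-0.001,0,0],"rot":[0,0,0],"grip":0.1},
    {"slide":[0,0,0],"rot":[0,0,0],"grip":0.1},
    {"slide":[0,0,0],"rot":[0,0,0],"grip":0.1},
    {"slide":[0,0,0],"rot":[0,0,0],"grip":0.1},
    {"slide":[0,0,0],"rot":[0,0,0],"grip":0.1},
    {"slide":[0,0,0],"rot":[0,0,0],"grip":0.1}
  ]
}}

```text
time: 8.1
ee_pos: [0.5451, 0.1225, 0.0295]
eef_rot: [0.996, -0.084, -0.0, 0.0]
ft_force: [1.3, 0.5, -0.4]
width: 0.0233
grip_force: 15.0
```

Run:
```python
from h import *
p=eyes.camera('wrist');s=sensors.read_state();print(s['ee_pos'],s['ft_force'],s['torque'])
save(p,'w3.png');i=cv2.imread('pics/w3.png')[120:320,160:440];cv2.imwrite('pics/w3c.png',cv2.resize(i,None,fx=2.8,fy=2.8))
```

```text
[0.54507978 0.1224128  0.02954113] [-0.21304658  0.66669522 -0.73890033] [0.07677371 0.02939213 0.0412691 ]
```

View pics/w3c.png

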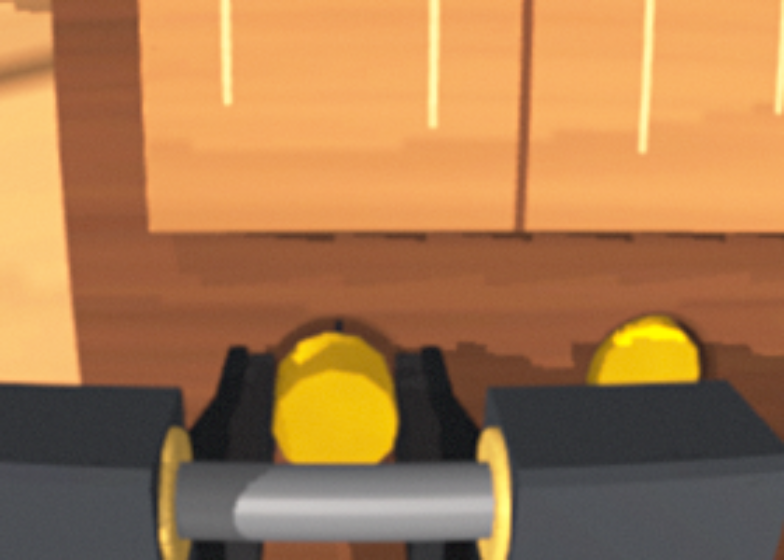

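The force is gone; the plug (crop ~(335,400)) sits in the hole, whose dark rim shows evenly above it.

Call:
{"op": "arm_command", "data": {
  "steps": [
    {"slide":[0,0,-0.002],"rot":[0,0,0],"grip":0.1},
    {"slide":[0,0,-0.001],"rot":[0,0,0],"grip":0.1},
    {"slide":[0,0,-0.001],"rot":[0,0,0],"grip":0.1},
    {"slide":[0,0,0],"rot":[0,0,0],"grip":0.1},
    {"slide":[0,0,0],"rot":[0,0,0],"grip":0.1},
    {"slide":[0,0,0],"rot":[0,0,0],"grip":0.1},
    {"slide":[0,0,0],"rot":[0,0,0],"grip":0.1},
    {"slide":[0,0,0],"rot":[0,0,0],"grip":0.1}
  ]
}}

```text
time: 9.15
ee_pos: [0.5451, 0.1224, 0.0256]
eef_rot: [0.996, -0.084, 0.0, 0.0]
ft_force: [0.4, -0.3, -0.3]
width: 0.023
grip_force: 15.0
```

Call:
{"op": "arm_command", "data": {
  "steps": [
    {"slide":[0,0,0],"rot":[0,0,0],"grip":0.36},
    {"slide":[0,0,0],"rot":[0,0,0],"grip":0.4},
    {"slide":[0,0,0],"rot":[0,0,0],"grip":0.45},
    {"slide":[0,0,0.02],"rot":[0,0,0],"grip":0.45},
    {"slide":[0,0,0.04],"rot":[0,0,0],"grip":0.3},
    {"slide":[-0.02,0,0.02],"rot":[0,0,0],"grip":0},
    {"slide":[0,0,0],"rot":[0,0,0],"grip":0},
    {"slide":[0,0,0],"rot":[0,0,0],"grip":0}
  ]
}}

```text
time: 10.15
ee_pos: [0.5251, 0.1222, 0.1049]
eef_rot: [0.996, -0.084, -0.0, 0.0]
ft_force: [0.4, 0.1, 0.1]
width: 0.0073
grip_force: 0.0
```

Run:
```python
from h import *
p=eyes.camera('wrist');s=sensors.read_state();print(s['ee_pos'],s['width'])
hsv=cv2.cvtColor(p['pixels'],cv2.COLOR_RGB2HSV);m=cv2.inRange(hsv,(20,150,120),(33,255,255))
n,l,st,c=cv2.connectedComponentsWithStats(m)
for i in range(1,n):
    if st[i,4]>80 and st[i,1]<300: print(st[i],c[i],at(p,*c[i],.023,True))
save(p,'w4.png');i=cv2.imread('pics/w4.png')[60:310,160:540];cv2.imwrite('pics/w4c.png',cv2.resize(i,None,fx=2,fy=2))
```

```text
[0.52503472 0.12213051 0.10456998] 0.00442578149777033
[   0   13   49   69 2232] [25.12903226 51.09811828] [0.72146531 0.32671908 0.023     ]
[260 175  31  32 800] [275.3125  190.66875] [0.54604388 0.1209252  0.023     ]
[343 175  31  32 741] [358.13495277 190.6194332 ] [0.53533313 0.05654568 0.023     ]
[419 177  27  30 584] [432.29452055 191.75513699] [ 0.52412872 -0.00821552  0.023     ]
```

View pics/w4c.png

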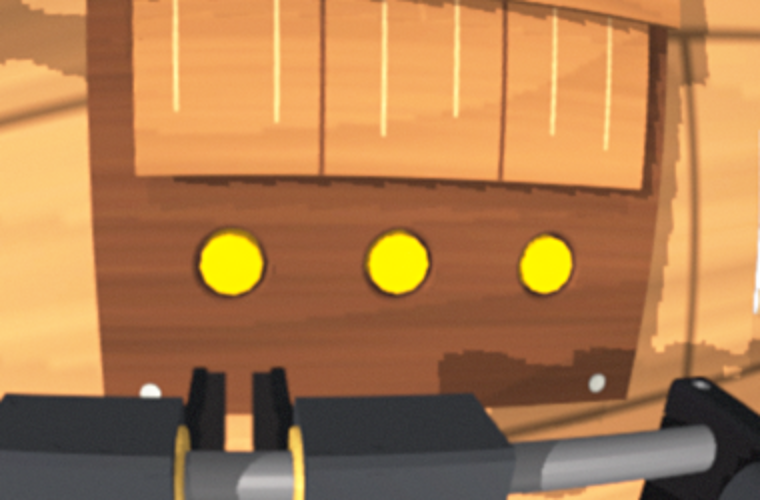

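All three plugs look alike and flush in the view (crop (232,264), (398,264), (546,264)). Now the flashing.

Run:
```python
from h import *
p=eyes.camera('wrist');s=sensors.read_state();print(s['joint_positions'].round(2))
a=at(p,227.5,148,.038,True);b=at(p,480.5,155,.038,True);print(a,b,(a+b)/2,np.hypot(*(a-b)[:2]),np.degrees(np.arctan2(-(a-b)[0],(a-b)[1])))
H=np.array([[.5460,.1209],[.5353,.0565],[.5241,-.0082]])
th=np.arctan2(-(H[0]-H[2])[0],(H[0]-H[2])[1]);print(np.degrees(th),'lap',H.mean(0)+.036*np.array([np.cos(th),np.sin(th)]))
```

```text
[-0.05  0.26 -0.3   1.82  0.09  1.08 -2.12]
[0.58619251 0.148194   0.038     ] [ 0.55277823 -0.04879559  0.038     ] [0.56948537 0.04969921 0.038     ] 0.19980344087408985 -9.627139854616773
-9.627770954543925 lap [0.57062628 0.05037912]
```

Call:
{"op": "arm_command", "data": {
  "steps": [
    {"slide":[-0.01,-0.01,0.04],"rot":[0,0,7],"grip":0.3},
    {"slide":[-0.01,-0.04,0.02],"rot":[0,0,7],"grip":0.6},
    {"slide":[-0.01,-0.045,0],"rot":[0,0,7],"grip":0.6},
    {"slide":[-0.01,-0.045,0],"rot":[0,0,7],"grip":0.6},
    {"slide":[-0.01,-0.045,0],"rot":[0,0,7],"grip":0.6},
    {"slide":[0,-0.045,0],"rot":[0,0,7],"grip":0.6},
    {"slide":[0,-0.045,0],"rot":[0,0,7],"grip":0.6},
    {"slide":[0,-0.045,0],"rot":[0,0,7],"grip":0.6}
  ]
}}

```text
time: 11.25
ee_pos: [0.4749, -0.1992, 0.1648]
eef_rot: [0.919, 0.395, -0.0, -0.0]
ft_force: [1.3, 0.6, 0.3]
width: 0.052
grip_force: 0.0
```

Call:
{"op": "arm_command", "data": {
  "steps": [
    {"slide":[0,-0.03,0],"rot":[0,0,7],"grip":0.6},
    {"slide":[0,0,-0.02],"rot":[0,0,7],"grip":0.6},
    {"slide":[0,0,-0.02],"rot":[0,0,7],"grip":0.6},
    {"slide":[0,0,0],"rot":[0,0,7],"grip":0.6},
    {"slide":[0,0,0],"rot":[0,0,7],"grip":0.6},
    {"slide":[0,0,0],"rot":[0,0,7],"grip":0.6},
    {"slide":[0,0,0],"rot":[0,0,0],"grip":0.6},
    {"slide":[0,0,0],"rot":[0,0,0],"grip":0.6}
  ]
}}

```text
time: 12.25
ee_pos: [0.475, -0.2276, 0.1251]
eef_rot: [0.718, 0.696, -0.0, -0.0]
ft_force: [-0.4, 0.4, 0.2]
width: 0.0523
grip_force: 0.0
```

Run:
```python
from h import *
p=eyes.camera('wrist');s=sensors.read_state();print(s['ee_pos'],s['eef_rot'],s['width'],s['joint_positions'].round(2))
save(p,'w5.png')
for X in [(.565,-.157,.003),(.562,-.309,.003),(.474,-.155,.035),(.472,-.3055,.035)]: print(proj(p,X,True))
```

```text
[ 0.47506444 -0.22756756  0.12523701] [ 7.18037180e-01  6.96004705e-01 -6.20736725e-05 -2.36023719e-04] 0.05250048192356697 [ 0.48  0.2  -0.13  1.84  0.03  1.11  0.3 ]
(np.float64(377.11348103744143), np.float64(122.34601997060975))
(np.float64(367.0346608107179), np.float64(276.260822489647))
(np.float64(274.30466809902003), np.float64(121.64145217203465))
(np.float64(278.3039226973717), np.float64(294.2565074852777))
```

View pics/w5.png

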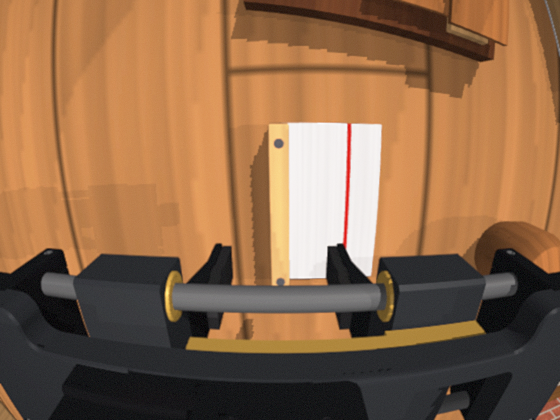

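The view shows the batten (270–288,124 down to 281,285) between the open fingers, nose corner at (381,124) and red line (349,124)–(344,243).

Run:
```python
from h import *
p=eyes.camera('wrist');I=p['pixels'].astype(int);T=sensors.read_state()['ee_pos']
pts=[]
for v in range(130,240,4):
    r=I[v,300:400];k=np.where((r[:,0]>150)&(r[:,1]<90)&(r[:,2]<90))[0]
    if len(k): pts.append(at(p,300+k.mean(),v,.003,True))
pts=np.array(pts);c=np.polyfit(pts[:,1],pts[:,0],1);th=-np.arctan(c[0]);print('yaw',np.degrees(th),len(pts))
ex=np.array([np.cos(th),np.sin(th)]);ey=np.array([-ex[1],ex[0]])
# white left edge
for u in (300,330,365):
    k=np.where(I[100:200,u].min(1)>170)[0];q=at(p,u,100+k[0],.003,True);print('left edge',u,100+k[0],q[:2],'along ey',q[:2]@ey)
ax=(pts[:,:2]@ex).mean()-.062
ay=q[:2]@ey-.075
print('origin',ex*ax+ey*ay,'tcp',T)
r=I[150];print([ (u,tuple(I[150,u])) for u in range(264,296,2)])
```

```text
yaw -1.2783667656537803 28
left edge 300 123 [ 0.49572407 -0.15751422] along ey -0.1464154816806974
left edge 330 123 [ 0.52203664 -0.15785878] along ey -0.1461729254554237
left edge 365 124 [ 0.55371887 -0.1586216 ] along ey -0.1462287273922552
origin [ 0.47531323 -0.23189061] tcp [ 0.47511601 -0.22756348  0.12536317]
[(264, (np.int64(134), np.int64(90), np.int64(54))), (266, (np.int64(128), np.int64(87), np.int64(50))), (268, (np.int64(178), np.int64(130), np.int64(84))), (270, (np.int64(249), np.int64(205), np.int64(131))), (272, (np.int64(247), np.int64(205), np.int64(132))), (274, (np.int64(247), np.int64(209), np.int64(134))), (276, (np.int64(249), np.int64(210), np.int64(134))), (278, (np.int64(250), np.int64(215), np.int64(138))), (280, (np.int64(250), np.int64(213), np.int64(134))), (282, (np.int64(246), np.int64(205), np.int64(130))), (284, (np.int64(243), np.int64(199), np.int64(128))), (286, (np.int64(242), np.int64(195), np.int64(125))), (288, (np.int64(235), np.int64(198), np.int64(152))), (290, (np.int64(244), np.int64(242), np.int64(243))), (292, (np.int64(246), np.int64(243), np.int64(242))), (294, (np.int64(246), np.int64(243), np.int64(241)))]
```

Call:
{"op": "arm_command", "data": {
  "steps": [
    {"slide":[0,-0.004,-0.03],"rot":[0,0,0.5],"grip":0.6},
    {"slide":[0,0,-0.045],"rot":[0,0,0],"grip":0.6},
    {"slide":[0,0,-0.03],"rot":[0,0,0],"grip":0.6},
    {"slide":[0,0,-0.011],"rot":[0,0,0],"grip":0.6},
    {"slide":[0,0,0],"rot":[0,0,0],"grip":0.2},
    {"slide":[0,0,0],"rot":[0,0,0],"grip":0.05},
    {"slide":[0,0,0],"rot":[0,0,0],"grip":0.05},
    {"slide":[0,0,0],"rot":[0,0,0],"grip":0.05}
  ],
  "newtons": 45
}}

```text
time: 13.35
ee_pos: [0.4755, -0.2317, 0.0102]
eef_rot: [0.714, 0.7, 0.0, 0.001]
ft_force: [-0.3, -0.6, 0.5]
width: 0.02
grip_force: 0.0
```

Call:
{"op": "arm_command", "data": {
  "steps": [
    {"slide":[0,0,0],"rot":[0,0,0],"grip":0.05},
    {"slide":[0,0,0],"rot":[0,0,0],"grip":0.05},
    {"slide":[0,0,0],"rot":[0,0,0],"grip":0.05},
    {"slide":[0,0,0.01],"rot":[0,0,0],"grip":0.05},
    {"slide":[0,0,0.02],"rot":[0,0,0],"grip":0.05},
    {"slide":[0,0,0.03],"rot":[0,0,0],"grip":0.05},
    {"slide":[0,0,0.02],"rot":[0,0,0],"grip":0.05},
    {"slide":[0,0,0],"rot":[0,0,0],"grip":0.05}
  ]
}}

```text
time: 14.35
ee_pos: [0.4759, -0.2319, 0.0911]
eef_rot: [0.714, 0.7, 0.001, 0.001]
ft_force: [0.2, 0.3, -3.3]
width: 0.0155
grip_force: 45.0
```

Call:
{"op": "arm_command", "data": {
  "steps": [
    {"slide":[-0.004,0.03,0],"rot":[0,0,0],"grip":0.05},
    {"slide":[-0.0075,0.045,0],"rot":[0,0,-1.4],"grip":0.05},
    {"slide":[0,0.05,0],"rot":[0,0,-1.4],"grip":0.05},
    {"slide":[0,0.05,0],"rot":[0,0,-1.4],"grip":0.05},
    {"slide":[0,0.05,0],"rot":[0,0,-1.4],"grip":0.05},
    {"slide":[0,0.045,0],"rot":[0,0,-1.4],"grip":0.05},
    {"slide":[0,0.03,0],"rot":[0,0,-1.4],"grip":0.05},
    {"slide":[0,0,0],"rot":[0,0,0],"grip":0.05}
  ]
}}

```text
time: 15.35
ee_pos: [0.4627, 0.0709, 0.0886]
eef_rot: [0.762, 0.647, -0.0, -0.001]
ft_force: [0.4, 0.2, -2.5]
width: 0.0155
grip_force: 45.0
```

Run:
```python
from h import *
p=eyes.camera('wrist');s=sensors.read_state();print(s['ee_pos'],s['eef_rot'],s['ft_force'])
t=eyes.camera('top');save(t,'t6.png');save(p,'w6.png')
i=cv2.imread('pics/w6.png');j=cv2.imread('pics/t6.png')[150:290,160:300]
cv2.imwrite('pics/wt6.png',np.vstack([cv2.resize(i,(560,420))[:330],]) ) 
a=cv2.resize(i[:320],(480,274));b=cv2.resize(j,None,fx=2.2,fy=2.2,interpolation=cv2.INTER_CUBIC)[:308]
C=np.zeros((330,800,3),np.uint8);C[:274,:480]=a;C[:308,488:488+308]=b;cv2.imwrite('pics/wt6.png',C)
```

```text
[0.4628401  0.06901855 0.08861892] [ 7.62833477e-01  6.46594512e-01 -6.15850419e-04 -4.94410158e-04] [-0.42654897 -1.97725336 -2.57101837]
```

View pics/w6.png

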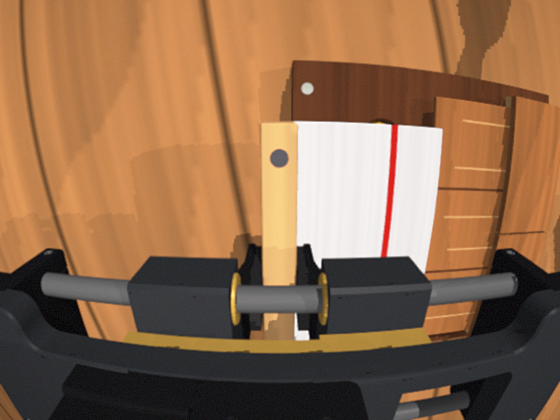

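The view shows the nose's left corner at (441,128), red line ~(395,124)–(385,255), shingle's left free corner at (437,97), board's front-left corner (292,61).

Run:
```python
from h import *
p=eyes.camera('wrist');S=sensors.read_state();T=S['ee_pos'];print(T,S['ft_force'])
I=p['pixels'].astype(int);th=np.radians(-9.63);ex=np.array([np.cos(th),np.sin(th)]);ey=np.array([-ex[1],ex[0]])
zs=T[2]-.0075
pts=[]
for v in range(132,250,4):
    r=I[v,330:430];k=np.where((r[:,0]>150)&(r[:,1]<90)&(r[:,2]<90))[0]
    if len(k): pts.append(at(p,330+k.mean(),v,zs,True))
pts=np.array(pts);c=np.polyfit(pts[:,1],pts[:,0],1);print('flash yaw',-np.degrees(np.arctan(c[0])))
nl=at(p,440.5,128,zs,True)[:2];print('origin from red', (pts[:,:2]@ex).mean()-.062,'tcp',T[:2]@ex)
print('origin from nl x',nl@ex-.092,' y',nl@ey-.075,'tcp',T[:2]@ey)
sc=at(p,436.5,97,.038,True)[:2];print('lap from shingle corner',sc@ex,sc@ey-.1)
bc=at(p,292.5,61.5,.024,True)[:2];print('lap from board',bc@ex+.1,bc@ey-.12)
L=np.array([.570,.0503]);print('lap prior',L@ex,L@ey)
L=np.array([.5675,.050]);print('lap top',L@ex,L@ey)
t=eyes.camera('top')
for n,l in (('prior',[.570,.0503]),):
  for d in ((0,.1),(0,-.1)): print(n,proj(t,[*(np.array(l)+ex*d[0]+ey*d[1]),.038]))
```

```text
[0.4632059  0.06741482 0.08888972] [-0.60312051 -1.08640486 -1.86046902]
flash yaw -9.547157184746956
origin from red 0.4456778199313875 tcp 0.4454011861035304
origin from nl x 0.4442923607986924  y 0.14441386203968987 tcp 0.14395224560534517
lap from shingle corner 0.555045897587993 0.14025900933618063
lap from board 0.554593386584582 0.13997528351162492
lap prior 0.5535534567381374 0.14494364606031873
lap top 0.5511388707801707 0.1442296610103424
prior (np.float64(189.90579781133192), np.float64(214.09327696423387))
prior (np.float64(258.0815395138615), np.float64(223.94602900204518))
```

Call:
{"op": "arm_command", "data": {
  "steps": [
    {"slide":[0,0,-0.02],"rot":[0,0,0],"grip":0.05},
    {"slide":[0,0,-0.02],"rot":[0,0,0],"grip":0.05},
    {"slide":[0,0,-0.008],"rot":[0,0,0],"grip":0.05},
    {"slide":[0,0,-0.003],"rot":[0,0,0],"grip":0.05},
    {"slide":[0,0,0],"rot":[0,0,0],"grip":0.05},
    {"slide":[0,0,0],"rot":[0,0,0],"grip":0.05},
    {"slide":[0,0,0],"rot":[0,0,0],"grip":0.05},
    {"slide":[0,0,0],"rot":[0,0,0],"grip":0.05}
  ]
}}

```text
time: 16.55
ee_pos: [0.4637, 0.0685, 0.0388]
eef_rot: [0.764, 0.646, 0.0, 0.0]
ft_force: [-0.2, -0.3, -2.3]
width: 0.0156
grip_force: 45.0
```

Run:
```python
from h import *
p=eyes.camera('wrist');S=sensors.read_state();print(S['ee_pos'],S['ft_force'])
save(p,'w7.png');t=eyes.camera('top');save(t,'t7.png');s=eyes.camera('side');save(s,'s7.png')
R=lambda n,a,f:cv2.resize(cv2.imread('pics/'+n)[a[1]:a[3],a[0]:a[2]],None,fx=f,fy=f,interpolation=cv2.INTER_CUBIC)
C=np.zeros((600,800,3),np.uint8)
for im,x,y in((R('w7.png',(260,40,560,340),1.3),0,0),(R('t7.png',(170,165,290,270),3.2),400,0),(R('s7.png',(195,205,330,315),2.3),400,340)):
    h,w=im.shape[:2];h=min(h,600-y);w=min(w,800-x);C[y:y+h,x:x+w]=im[:h,:w]
cv2.imwrite('pics/m7.png',C)
```

```text
[0.46368799 0.06846055 0.03872503] [-0.55753485  0.51744555 -2.5835208 ]
```

View pics/m7.png

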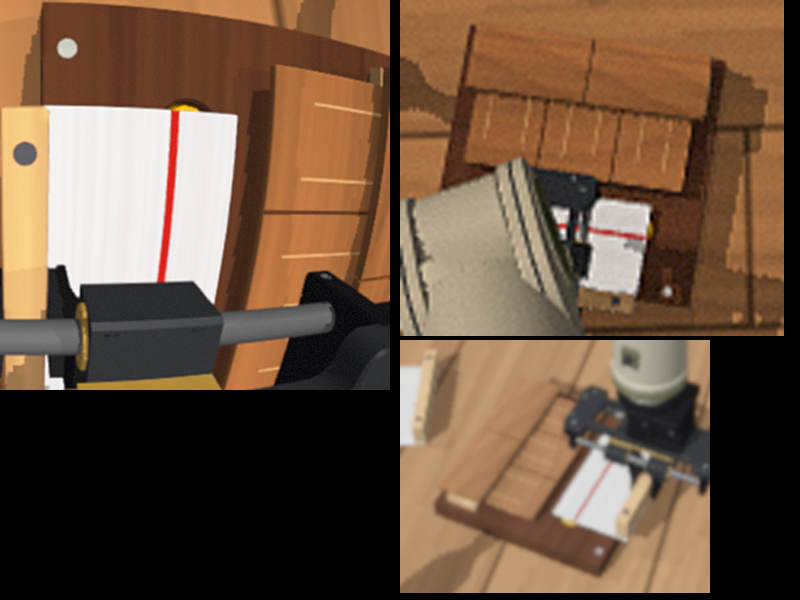

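Montage: wrist part shows nose-left at (238,116), shingle corner (272,66), board corner (42,3), plug peeking at (185,105); top part shows nose-right at (651,204), shingle corners (466,160) and (683,190).

Run:
```python
from h import *
p=eyes.camera('wrist');t=eyes.camera('top');T=sensors.read_state()['ee_pos'];print(T)
I=p['pixels'].astype(int);th=np.radians(-9.63);ex=np.array([np.cos(th),np.sin(th)]);ey=np.array([-ex[1],ex[0]])
zs=T[2]-.0075;P=lambda q:np.array([q[:2]@ex,q[:2]@ey]).round(4)
w=lambda u,v,z:P(at(p,260+u/1.3,40+v/1.3,z,True))
q=lambda u,v,z:P(at(t,170+(u-400)/3.2,165+v/3.2,z))
pts=[]
for v in range(132,250,4):
    r=I[v,330:430];k=np.where((r[:,0]>150)&(r[:,1]<90)&(r[:,2]<90))[0]
    if len(k): pts.append(at(p,330+k.mean(),v,zs,True))
pts=np.array(pts);c=np.polyfit(pts[:,1],pts[:,0],1);print('flash yaw',-np.degrees(np.arctan(c[0])),'red x',(pts[:,:2]@ex).mean())
# shingle edge line in wrist view
e=[at(p,260+u/1.3,40+v/1.3,.038,True) for u,v in((272,66),(265,205))];d=e[0]-e[1];print('shingle yaw',np.degrees(np.arctan2(-d[0],d[1])))
print('tcp',P(T))
print('wrist: origin',w(238,116,zs)-[.092,.075],'lap sh',w(272,66,.038)-[0,.1],'lap bd',w(42,3,.024)+[.1,-.12])
print('top: origin',q(651,204,zs)-[.092,-.075],'lap',q(466,160,.038)-[0,.1],q(683,190,.038)+[0,.1])
```

```text
[0.46360876 0.06842444 0.03858418]
flash yaw -9.50992979836545 red x 0.5083381289995553
shingle yaw -7.557828805030026
tcp [0.4456 0.145 ]
wrist: origin [0.4468 0.1444] lap sh [0.5515 0.1428] lap bd [0.5532 0.1433]
top: origin [0.4445 0.1459] lap [0.5512 0.1424] [0.5525 0.1437]
```

Call:
{"op": "arm_command", "data": {
  "steps": [
    {"slide":[-0.0003,-0.002,-0.002],"rot":[0,0,0],"grip":0.05},
    {"slide":[0,0,0],"rot":[0,0,0],"grip":0.05},
    {"slide":[0.0075,-0.0013,0],"rot":[0,0,0],"grip":0.05},
    {"slide":[0.0075,-0.0013,0],"rot":[0,0,0],"grip":0.05},
    {"slide":[0.0075,-0.0013,0],"rot":[0,0,0],"grip":0.05},
    {"slide":[0.0075,-0.0013,0],"rot":[0,0,0],"grip":0.05},
    {"slide":[0.0075,-0.0013,0],"rot":[0,0,0],"grip":0.05},
    {"slide":[0,0,0],"rot":[0,0,0],"grip":0.05}
  ]
}}

```text
time: 17.8
ee_pos: [0.5013, 0.0598, 0.0365]
eef_rot: [0.764, 0.646, 0.0, 0.0]
ft_force: [-0.1, 0.0, -2.0]
width: 0.0158
grip_force: 45.0
```

Run:
```python
from h import *
p=eyes.camera('wrist');S=sensors.read_state();print(S['ee_pos'],S['ft_force'],S['torque'])
save(p,'w8.png');t=eyes.camera('top');save(t,'t8.png');s=eyes.camera('side');save(s,'s8.png')
R=lambda n,a,f:cv2.resize(cv2.imread('pics/'+n)[a[1]:a[3],a[0]:a[2]],None,fx=f,fy=f,interpolation=cv2.INTER_CUBIC)
C=np.zeros((600,800,3),np.uint8)
for im,x,y in((R('w8.png',(280,40,480,300),2),0,0),(R('t8.png',(170,165,290,270),3.2),410,0),(R('s8.png',(195,205,330,315),2.3),410,340)):
    h,w=im.shape[:2];h=min(h,600-y);w=min(w,800-x);C[y:y+h,x:x+w]=im[:h,:w]
cv2.imwrite('pics/m8.png',C)
```

```text
[0.50085836 0.05994224 0.03646138] [-0.00442783 -0.3620823  -1.71153237] [-0.03774756 -0.0687869  -0.00750611]
```

View pics/m8.png

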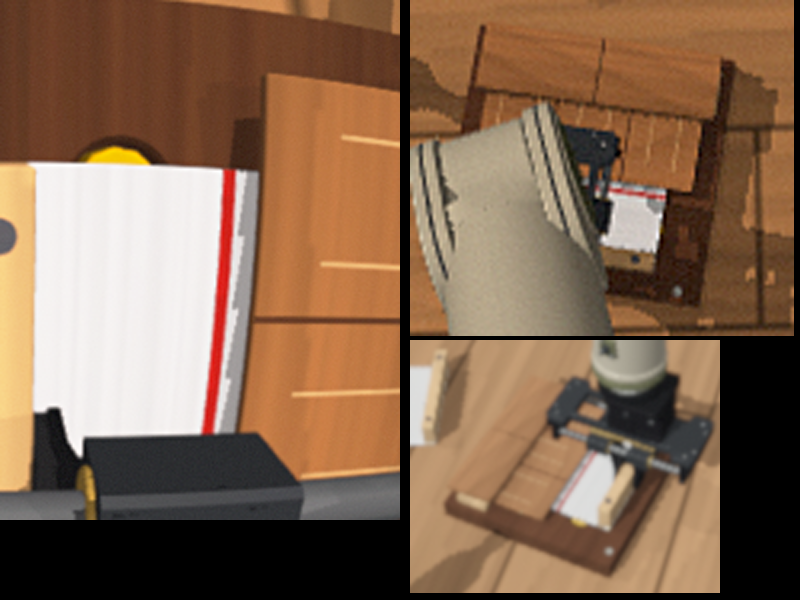

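Wrist part: sheet's nose is under the shingles, red line (230,180)–(209,430) still short of the edge (260,180)–(243,430); shingles not lifted.

```bash
cat > m.py <<'E'
from h import *
p=eyes.camera('wrist');S=sensors.read_state();T=S['ee_pos'];I=p['pixels'].astype(int)
th=np.radians(-9.63);ex=np.array([np.cos(th),np.sin(th)]);ey=np.array([-ex[1],ex[0]]);zs=T[2]-.0075
hsv=cv2.cvtColor(p['pixels'],cv2.COLOR_RGB2HSV).astype(int)
A=[];B=[]
for v in range(130,254,3):
    r=I[v,360:440];k=np.where((r[:,0]>150)&(r[:,1]<80)&(r[:,2]<80))[0]
    if not len(k): continue
    m=360+k.mean();A.append(at(p,m,v,zs,True)[:2])
    j=np.where(hsv[v,int(m)+1:450,1]<50)[0]  # sheet grey
    if len(j): B.append(at(p,int(m)+1+j[-1]+.5,v,.033,True)[:2])
A=np.array(A);B=np.array(B)
yaw=lambda Q:-np.degrees(np.arctan(np.polyfit(Q[:,1],Q[:,0],1)[0]))
print('tcp',T,'F',S['ft_force'],'red yaw',yaw(A),'x',np.median(A@ex),'edge yaw',yaw(B) if len(B)>4 else 0,'x',np.median(B@ex) if len(B) else 0)
print('tcp roof',T[:2]@ex,T[:2]@ey)
E
python3 m.py
```

```text
tcp [0.50053427 0.05999086 0.03651596] F [-0.03523751 -0.00568063 -2.57763313] red yaw -9.597970767954196 x 0.5460738822237661 edge yaw -9.622467473370095 x 0.5540635098927864
tcp roof 0.4834454621698445 0.14287736954606423
```

Call:
{"op": "arm_command", "data": {
  "steps": [
    {"slide":[0.004,-0.0007,0],"rot":[0,0,0],"grip":0.05},
    {"slide":[0.0036,-0.0006,0],"rot":[0,0,0],"grip":0.05},
    {"slide":[0,0,0],"rot":[0,0,0],"grip":0.05},
    {"slide":[0,0,0],"rot":[0,0,0],"grip":0.05},
    {"slide":[0,0,-0.001],"rot":[0,0,0],"grip":0.05},
    {"slide":[0,0,-0.001],"rot":[0,0,0],"grip":0.05},
    {"slide":[0,0,0],"rot":[0,0,0],"grip":0.05},
    {"slide":[0,0,0],"rot":[0,0,0],"grip":0.05}
  ]
}}

```text
time: 19.0
ee_pos: [0.5084, 0.0587, 0.0346]
eef_rot: [0.764, 0.646, 0.0, 0.0]
ft_force: [-0.7, -0.1, -2.2]
width: 0.0153
grip_force: 45.0
```

```bash
python3 m.py
```

```text
Traceback (most recent call last):
  File "m.py", line 14, in <module>
    print('tcp',T,'F',S['ft_force'],'red yaw',yaw(A),'x',np.median(A@ex),'edge yaw',yaw(B) if len(B)>4 else 0,'x',np.median(B@ex) if len(B) else 0)
                                              ~~~^^^
  File "m.py", line 13, in <lambda>
    yaw=lambda Q:-np.degrees(np.arctan(np.polyfit(Q[:,1],Q[:,0],1)[0]))
                                                  ~^^^^^
IndexError: too many indices for array: array is 1-dimensional, but 2 were indexed
```

Run:
```python
from h import *
p=eyes.camera('wrist');T=sensors.read_state()['ee_pos'];print(T)
i8=cv2.imread('pics/w8.png')[:,:,::-1]
for v in (150,200,240):
    print(v,proj(p,[0,0,0],True) and '', [tuple(int(x) for x in p['pixels'][v,u]) for u in range(376,416,2)])
    print('before',[tuple(int(x) for x in i8[v,u]) for u in range(376,416,2)])
```

```text
[0.50843059 0.05862594 0.03458644]
150  [(237, 233, 231), (237, 233, 232), (235, 231, 231), (233, 229, 228), (235, 231, 230), (218, 209, 207), (164, 161, 160), (143, 87, 86), (142, 26, 19), (144, 26, 23), (133, 38, 30), (89, 59, 35), (159, 99, 55), (180, 113, 62), (178, 113, 59), (178, 111, 61), (186, 117, 66), (190, 120, 69), (196, 124, 70), (194, 122, 70)]
before [(244, 242, 239), (245, 242, 241), (243, 239, 239), (242, 239, 238), (241, 238, 237), (244, 241, 240), (244, 244, 243), (220, 138, 136), (209, 25, 19), (212, 33, 28), (219, 111, 110), (233, 231, 230), (178, 173, 173), (160, 157, 157), (160, 153, 155), (163, 158, 157), (98, 83, 75), (112, 69, 40), (174, 108, 59), (178, 112, 63)]
200  [(236, 232, 231), (234, 230, 229), (233, 230, 228), (236, 232, 231), (240, 237, 236), (163, 136, 135), (141, 19, 13), (144, 27, 25), (134, 32, 27), (92, 59, 35), (104, 62, 35), (105, 60, 38), (108, 61, 38), (107, 61, 40), (108, 61, 40), (108, 62, 39), (106, 60, 36), (107, 61, 39), (105, 61, 39), (107, 62, 37)]
before [(244, 241, 239), (242, 238, 238), (241, 237, 236), (244, 240, 238), (245, 244
[... 201 characters left out ...]
05, 62, 37), (104, 58, 37), (103, 61, 38)]
240  [(231, 227, 226), (237, 233, 232), (230, 228, 228), (148, 114, 113), (141, 21, 16), (143, 24, 22), (132, 36, 26), (95, 63, 41), (172, 107, 62), (189, 117, 66), (190, 118, 66), (195, 122, 68), (198, 123, 70), (203, 128, 73), (203, 127, 73), (202, 125, 71), (197, 122, 69), (193, 122, 68), (194, 119, 71), (190, 120, 70)]
before [(239, 236, 234), (242, 239, 238), (244, 243, 243), (225, 182, 182), (209, 28, 21), (212, 32, 25), (218, 116, 113), (231, 229, 229), (227, 221, 219), (162, 157, 158), (163, 155, 156), (146, 141, 137), (85, 58, 41), (152, 94, 54), (187, 117, 65), (188, 117, 67), (192, 122, 72), (195, 122, 70), (199, 125, 72), (201, 126, 72)]
```

```bash
sed -i 's/r\[:,0\]>150/r[:,0]>120/; s/r\[:,1\]<80)&(r\[:,2\]<80)/r[:,1]<50)\&(r[:,2]<50)/' m.py
python3 - <<'E'
src=open('m.py').read()
src=src.replace("j=np.where(hsv[v,int(m)+1:450,1]<50)[0]  # sheet grey\n    if len(j): B.append(at(p,int(m)+1+j[-1]+.5,v,.033,True)[:2])","B.append(at(p,360+k[-1]+1.2,v,.033,True)[:2])")
open('m2.py','w').write(src)
E
python3 m2.py
```

```text
tcp [0.50842803 0.05864881 0.03461164] F [-0.70035564 -0.78688912 -1.18346615] red yaw -9.553417592651156 x 0.5543327980648654 edge yaw -9.519135115985957 x 0.5542193400019654
tcp roof 0.4914524895496089 0.1428747401154147
```

Call:
{"op": "arm_command", "data": {
  "steps": [
    {"slide":[0,0,-0.0005],"rot":[0,0,0],"grip":0.05},
    {"slide":[0,0,-0.0005],"rot":[0,0,0],"grip":0.05},
    {"slide":[0,0,-0.0005],"rot":[0,0,0],"grip":0.05},
    {"slide":[0,0,-0.0005],"rot":[0,0,0],"grip":0.05},
    {"slide":[0,0,0],"rot":[0,0,0],"grip":0.05},
    {"slide":[0,0,0],"rot":[0,0,0],"grip":0.05},
    {"slide":[0,0,0],"rot":[0,0,0],"grip":0.05},
    {"slide":[0,0,0],"rot":[0,0,0],"grip":0.05}
  ]
}}

```text
time: 20.15
ee_pos: [0.5084, 0.0586, 0.034]
eef_rot: [0.764, 0.646, -0.0, 0.0]
ft_force: [-9.6, -0.9, 18.5]
width: 0.0158
grip_force: 45.0
```

```bash
python3 m2.py
python3 - <<'E'
from h import *
s=sensors.read_state();print(s['torque'],s['eef_rot'],s['ft_force'])
p=eyes.camera('wrist')
for v in (150,240): print([tuple(int(x) for x in p['pixels'][v,u]) for u in range(384,404,2)])
E
```

```text
tcp [0.508489   0.05862436 0.03401682] F [-9.37489411 -1.13100762 18.09494874] red yaw -9.59135582873412 x 0.5544707167666098 edge yaw -9.518460615448515 x 0.5541978731822462
tcp roof 0.4915166900426376 0.1428608388912279
[-0.35098998  1.89745301  0.02334445] [ 7.63550206e-01  6.45748404e-01 -8.46809846e-05  2.73547119e-04] [-9.37489411 -1.13100762 18.09494874]
[(236, 233, 232), (201, 195, 193), (165, 161, 161), (145, 95, 91), (143, 24, 19), (144, 28, 26), (140, 44, 36), (88, 54, 33), (146, 91, 52), (180, 113, 64)]
[(143, 23, 18), (146, 30, 25), (137, 38, 30), (88, 57, 32), (160, 100, 57), (189, 118, 65), (188, 116, 64), (194, 121, 71), (196, 124, 70), (199, 125, 70)]
```

Call:
{"op": "arm_command", "data": {
  "steps": [
    {"slide":[-0.0003,0,0],"rot":[0.05,0.3,0],"grip":0.05},
    {"slide":[0,0,0],"rot":[0,0,0],"grip":0.05},
    {"slide":[0,0,0],"rot":[0,0,0],"grip":0.05},
    {"slide":[0,0,0],"rot":[0,0,0],"grip":0.05},
    {"slide":[0,0,0],"rot":[0,0,0],"grip":0.05},
    {"slide":[0,0,0],"rot":[0,0,0],"grip":0.05},
    {"slide":[0,0,0],"rot":[0,0,0],"grip":0.05},
    {"slide":[0,0,0],"rot":[0,0,0],"grip":0.05}
  ]
}}

```text
time: 21.25
ee_pos: [0.5084, 0.0587, 0.034]
eef_rot: [0.764, 0.646, -0.002, -0.002]
ft_force: [-7.8, -0.9, 16.1]
width: 0.0155
grip_force: 45.0
```

```bash
python3 m2.py
python3 - <<'E'
from h import *
s=sensors.read_state();print(s['torque'],s['eef_rot'],s['ft_force'],s['grip_force'])
E
```

```text
tcp [0.50840222 0.05867963 0.03400053] F [-9.22126812 -1.99239931 17.93274506] red yaw -9.520385939925031 x 0.5544833443995866 edge yaw -9.36477932476794 x 0.5541890127053319
tcp roof 0.49142189534534153 0.14290081115009368
[-0.34982043  1.43284513 -0.08326696] [ 0.76353929  0.64575744 -0.00156002 -0.00162613] [-9.22126812 -1.99239931 17.93274506] 45.04780996358022
```

```bash
python3 -c "
from bench import order
print(order.close_job())"
```

```text
the job is handed in; nothing more can be done
None
```

I put the spare plug in the empty hole (hole2) and tucked the flashing under the shingles, its red line within about 0.3 mm of their edge. The job is handed in with the batten still gripped and the flashing pressed flat at about 18 N; the result of the judging was not shown.

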